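Gauge a heater insert and load it in the bay of its length

TASK

Stand the aluminium insert on the low pad of the blue gauge stand, wells facing away from the raised deck, and then feel with the fingertips whether it is taller or shorter than the brass-topped gauge step beside it. Push its top so that its foot butts the deck's edge and it tips onto the deck, wells up. Take it again from above, lower it (do not drop it) flat into the heater's long bay if it was taller than the step or into the short bay if it was shorter, wells up and its foot slid up against the brass end plate, let go, and leave everything else on the bench where it stands.

Things in the scene. Friction and masses are not known exactly. Their poses are not given: they have to be found in the camera images.
- insert: Aluminium bar, 34 x 40 mm (x, y), 0.25 to 0.4 kg, at first standing upright. Its length along z differs every time, 80 to 108 mm, and is not given: it must be felt. Origin: centre of the foot's end face (the underside as it stands); z runs from the foot to the other end. The dark wells (two rows of four) are in the -x face, at first roughly towards the robot; the first pair is 16 mm from the foot.
- gauge: Blue gauge stand, fixed. Origin: on the bench (z = 0) below the middle of the standing place; x points the way the insert is to be tipped. Low pad: top 12 mm above the bench, x -45 to +17 mm, y +-40 mm. An insert standing at x = 0 touches the deck's edge. The gauge step stands beside the pad at y = +88 mm.
- stop_edge (a point): Middle of the top edge of the brass stop, x = +17 mm and 20 mm up in the gauge's frame; axes as the gauge. From here the raised deck runs flat 118 mm along +x, y +-40 mm, 8 mm above the low pad. An insert tipped over the edge lies on the deck, its foot end overhanging the pad by some 8 to 20 mm, its thickness (34 mm) upright.
- step: The gauge step: a fixed post beside the pad with a 28 x 28 mm flat brass top. Origin: centre of the top face, 106 mm above the bench, which is 94 mm above the low pad. An insert longer than 94 mm stands taller than it.
- short_bay: Short bay on the heater: white-walled tray, open above, inside 97 x 47 mm, walls 12 mm high, 8 mm thick. Origin: on its floor (64 mm above the bench) at the middle of the brass end plate's inner face, at the end nearer the robot; x runs along the bay away from the plate. A seated insert's origin is 17 mm above the floor, its x down, 22 mm of it proud of the walls. The two bays swap places.
- long_bay: Long bay on the heater: like the short bay but orange-walled and inside 112 mm long. Origin and axes as for the short bay. Its centre line is 90 mm from the short bay's.
- pin (a joint): Small red sensor pin (6 mm across) in the floor of the long bay, 93 to 99 mm from the brass end plate; stands 3 mm proud at 0, grows as it is pressed (m), 0.003 = flush. The weight of an insert that lies over it presses it; an insert shorter than about 93 mm with its foot on the plate does not reach it.
- heater: White dry-block heater, fixed, 240 x 210 x 60 mm, carrying the two bays side by side, 90 mm apart. Origin: centre of its underside at the bench; its bays' length runs along its x.
- clear_bottle: Bystander: clear glass bottle with blue cap, 60 mm across, 130 mm tall. Origin: centre of its underside.
- amber_bottle: Bystander: amber glass bottle with blue cap, 60 mm across, 120 mm tall. Origin: centre of its underside.
- black_insert: Bystander: a spare black insert, lying flat, 40 x 92 x 34 mm (long along its y). Origin: centre of its underside.
- tip_box: Bystander: blue pipette-tip box with clear lid, 120 x 85 x 65 mm. Origin: centre of its underside.
- beaker: Bystander: glass beaker, 70 mm across, 85 mm tall. Origin: centre of its underside.
- tube_rack: Bystander: white tube rack with red- and blue-capped tubes, 170 x 70 x 100 mm. Origin: centre of its underside.
Not all that is in view belongs to the job. Leave any purple look-alike of the insert alone.

How it is judged:
By the outcome, as a careful person would: the job done as asked, in the order asked, and still so for the second after the job is handed in, with the robot touching nothing.
It also fails if it takes over 72 s, if anything falls off the work surface, if the arm or the gripper's body presses on something with over 40 N, if the wrist force passes 120 N, or if a joint passes its speed limit or range.

ROBOT

A 6-joint arm with a two-finger parallel gripper is mounted at the origin on the work surface. World frame = base frame: x ahead of the robot, y to its left, z up, the work surface at z = 0. Lengths are in m, angles in degrees, forces in N, time in s.
With the tool pointing down it reaches from about 0.35 to 0.875 m from the base axis. Payload 4.2 kg.
Tool frame: the origin (TCP) lies midway between the tips of the shut fingers; the grasp point (between the pads) lies 19 mm behind it; z points along the fingers, y is the line along which they close (so a half turn about z gives the same grasp; the last joint's range is limited). The gripper opens to 87 mm and grips with 3 to 60 N. Pads are 19 mm wide; open, the fingers measure 117 mm over their backs; the gripper's body (75 mm by 190 mm) begins 51 mm behind the grasp point.
Start: joints at [89.244, 22.042, 0.453, 0, -68.411, -14.817], TCP at [0.168, 0.602, 0.223] pointing down, gripper open.
Joint ranges: [-179.83, 179.83], [-69.29, 118.12], [-61.27, 80.66], [-181.25, 117.63], [-171.15, -9.14], [-177.46, 177.46]. Speed limits (degrees/s): [159.86, 159.86, 180, 180, 180, 180].

INTERFACE

Orientations are given as [roll, pitch, yaw] about the fixed x, y, z axes, in that order (R = Rz(yaw) Ry(pitch) Rx(roll)).
In Python, from workcell import env gives the robot as it stands. The module is installed in compiled form; this text tells all that it offers. Calls block until the motion is done:
- env.goto(position, orientation): joint-space move of the TCP to a pose.
- env.move_straight(position, rotation=None, rate=0.15, force_limit=None): straight line of the TCP; rotation=None keeps the orientation; rate is the mean speed in m/s. With force_limit (N) it stops when the force on the tool has changed by that much, and returns True; else False.
- env.set_joints(angles): joint-space move.
- env.gripper_to(opening, grasp_force=None): opening from 0.0 (shut) to 1.0 (fully open); grasp_force is the grip in N (None keeps the last); returns when the fingers have stopped.
- env.dwell(seconds).
- env.inverse_kinematics(position, orientation): joint angles nearest the present ones, or None.
- env.read_state(): the state.
- env.grab_frame(name): name is "scene" or "top"; returns a dict with "image" (420x560x3 uint8, blue, green, red), "fx", "fy", "cx", "cy" (pixels), "D" ([k1, k2, p1, p2, k3] as OpenCV has them; the pictures are not rectified), "position" and "orientation" of the camera in the world. Camera axes: x right, y up, looking along -z (the intrinsics and any distortion apply to the point x, -y, -z); pixel columns grow to the right and rows downward; lengths in m; the calibration is good to about 2 mm. A picture is of the moment at which its call begins. There is no depth.
A pose or a line that the arm cannot do raises env.Unreachable and nothing moves.
- env.close_job(): hands the job in; it is judged then, once.
Trained networks look in a picture, given as the dict that the camera call returned (one of the last four; its "shot" number tells which), for a name from the list of things; names that differ only in an ending like _2 or _b are one class to them, and where a whole thing is asked for, a point or a joint stands for the part that bears it (a point fixed in the world has none). Each returns a list of dicts, best first, with "score" (0 to 1); they miss things now and then, are a little off and sometimes report something else, mostly with a low value. They report only what shows in the picture. A call takes as long as a camera call. They do not tell look-alikes from the thing itself.
- env.search_frame(picture, thing): "xyz" ([x, y, z] in m, in world coordinates, good to about 4 mm: the middle of the surface that is visible of it).
- env.trace(picture, thing): "mask" (420x560 bool, what is visible of it).
The state is a dict: "clock": time; "joint_positions": joint angles; "qvel": joint speeds; "joint_torque": joint torques, N m; "position": TCP position; "tool_rot": TCP orientation; "force": force on the tool from outside, world axes, zero at the start; "wrist_torque": the same for the moment, N m; "opening": opening from 0.0 (shut) to 1.0 (fully open); "finger_force": force on a finger pad.
Only numpy, scipy, OpenCV 4.12 (cv2) and the standard library are available. Lean on these libraries where they do the work, as an engineer would, in place of code of your own. Each camera call takes 0.05 s, during which the arm holds its last target. There are 200 camera calls.

## Working session

There is one attempt and no reset: what is moved stays moved. The work goes in short steps, each a Python script; the robot and the scene stay as the last script left them, time stands still between calls to the robot, and variables do not carry over. Pictures are saved under pics/ and viewed, at most 10 in all, crops included, and the job is handed in when it is done.

```bash
mkdir -p pics; python3 - <<'E'
from workcell import env
import cv2, numpy as np
s=env.read_state(); print(s['clock'],s['position'],s['tool_rot'],s['opening'])
for n in("scene","top"):
    f=env.grab_frame(n); cv2.imwrite(f"pics/{n}0.png",f["image"])
    print(n,f["fx"],f["cx"],f["cy"],f["D"],f["position"],f["orientation"])
    for t in("insert","gauge","step","short_bay","long_bay","heater"):
        print(t,[(np.round(d["xyz"],3).tolist(),round(d["score"],2)) for d in env.search_frame(f,t)[:4]])
E
```

```text
0.0 [0.1676325  0.60146035 0.22146225] [ 1.79874018e+02 -5.48598910e-03 -1.55863004e+01] 0.9976251870083295
scene 380.35086258600194 283.6358080707329 212.7556017489565 [-0.02458819  0.          0.          0.          0.        ] [1.41881517 0.07670702 0.62018646] [58.03770397 -0.66565042 97.77401143]
insert [([0.501, -0.06, 0.057], 0.75), ([0.569, -0.017, 0.068], 0.69)]
gauge [([0.49, 0.24, 0.022], 0.56), ([0.571, -0.015, 0.071], 0.51)]
step [([0.458, 0.304, 0.067], 0.57), ([0.511, -0.298, 0.069], 0.36), ([0.489, 0.24, 0.022], 0.16)]
short_bay [([0.51, -0.211, 0.071], 0.64)]
long_bay []
heater [([0.596, -0.23, 0.063], 0.92)]
top 500.0212959515941 272.84362413225546 212.3463886165256 [0.02536821 0.         0.         0.         0.        ] [ 0.50426803 -0.01144634  1.38067747] [  4.30238222   0.20173425 -90.7993411 ]
insert [([0.551, -0.016, 0.11], 0.68), ([0.484, -0.06, 0.079], 0.66)]
gauge [([0.478, 0.233, 0.02], 0.82)]
step [([0.482, 0.226, 0.02], 0.69), ([0.449, 0.298, 0.105], 0.59)]
short_bay [([0.511, -0.208, 0.062], 0.65)]
long_bay [([0.512, -0.3, 0.063], 0.57), ([0.478, 0.232, 0.022], 0.35)]
heater [([0.487, -0.249, 0.058], 0.97)]
```

View pics/scene0.png

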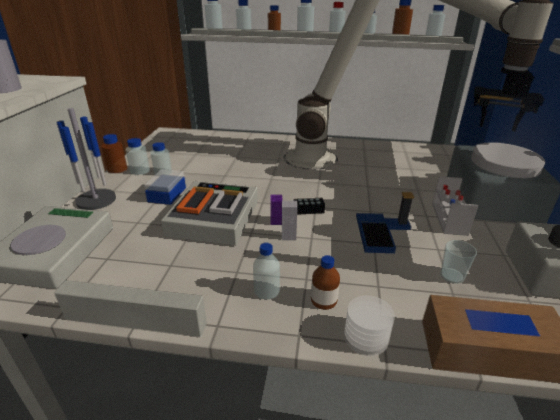

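View pics/top0.png

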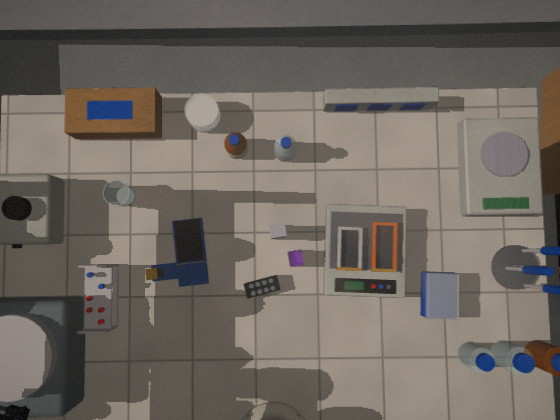

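The silver bar at scene (289,220) / top (278,231) is the insert. The purple one at scene (277,210) / top (296,258) is the look-alike, and the black one at top (262,287) is the spare. The gauge deck is at top (188,240), its step at (152,274), the white bay at (350,247) and the orange bay at (385,247). Next I'll confirm with enlarged crops.

```bash
cat > h.py <<'E'
from workcell import env
import cv2, numpy as np
from scipy.spatial.transform import Rotation as Ro
def cam(f):
    R=Ro.from_euler('xyz',f['orientation'],degrees=True).as_matrix()@np.diag([1,-1,-1])
    K=np.array([[f['fx'],0,f['cx']],[0,f['fy'],f['cy']],[0,0,1.]])
    return R,np.array(f['position']),K,np.array(f['D'],float)
def unproj(f,px,z):
    R,c,K,D=cam(f)
    n=cv2.undistortPoints(np.array(px,float).reshape(-1,1,2),K,D).reshape(-1,2)
    d=np.c_[n,np.ones(len(n))]@R.T
    return c+d*((z-c[2])/d[:,2])[:,None]
def proj(f,P):
    R,c,K,D=cam(f); rv=cv2.Rodrigues(R.T)[0]
    return cv2.projectPoints(np.array(P,float).reshape(-1,1,3),rv,-R.T@c,K,D)[0].reshape(-1,2)
def rect(f,mask,z):
    p=np.argwhere(mask)[:,::-1]
    return cv2.minAreaRect(unproj(f,p,z)[:,:2].astype(np.float32)*1000)
E
python3 - <<'E'
from h import *
f=env.grab_frame("top"); im=f["image"]
def crop(x,y,w,h,k): return cv2.resize(im[y:y+h,x:x+w],None,fx=k,fy=k,interpolation=cv2.INTER_CUBIC)
a=crop(240,210,80,100,3.0)   # 240x300
b=crop(135,205,90,100,3.0)   # 270x300
c=crop(318,200,95,100,3.0)   # 285x300
g=env.grab_frame("scene"); gi=g["image"]
def sc(x,y,w,h,k): return cv2.resize(gi[y:y+h,x:x+w],None,fx=k,fy=k,interpolation=cv2.INTER_CUBIC)
d=np.hstack([sc(255,180,80,75,4)[:300],sc(340,180,80,75,4)[:300]])
row1=np.hstack([a,b,c]); W=max(row1.shape[1],d.shape[1])
pad=lambda i:cv2.copyMakeBorder(i,0,0,0,W-i.shape[1],cv2.BORDER_CONSTANT)
cv2.imwrite("pics/c1.png",np.vstack([pad(row1),pad(d)]))
for t,z in(("insert",.094),("gauge",.02),("step",.106),("short_bay",.076),("long_bay",.076),("heater",.06)):
    for m in env.trace(f,t)[:3]:
        M=m["mask"]; ys,xs=np.nonzero(M)
        print(t,round(m["score"],2),(xs.mean().round(),ys.mean().round()),xs.min(),xs.max(),ys.min(),ys.max(),[np.round(q,1) for q in rect(f,M,z)])
E
```

```text
insert 0.68 (np.float64(295.0), np.float64(258.0)) 288 302 250 266 [array([482.6, -63.2]), array([39.4, 35. ]), np.float64(8.6)]
insert 0.67 (np.float64(277.0), np.float64(230.0)) 270 284 223 237 [array([555.2, -19.3]), array([34.2, 37.5]), np.float64(7.3)]
insert 0.49 (np.float64(154.0), np.float64(273.0)) 145 163 268 279 [array([448.8, 297.6]), array([46.1, 27.9]), np.float64(89.1)]
gauge 0.6 (np.float64(185.0), np.float64(256.0)) 145 207 218 285 [array([499.1, 260.8]), array([178. , 166.5]), np.float64(5.8)]
step 0.66 (np.float64(154.0), np.float64(273.0)) 146 163 268 278 [array([450.6, 293.4]), array([43.1, 25.1]), np.float64(89.1)]
step 0.34 (np.float64(184.0), np.float64(256.0)) 145 208 218 286 [array([499. , 243.4]), array([168.1, 155.9]), np.float64(5.8)]
short_bay 0.93 (np.float64(349.0), np.float64(248.0)) 336 361 227 270 [array([ 505.8, -203.6]), array([ 64.7, 111.9]), np.float64(88.4)]
long_bay 0.93 (np.float64(383.0), np.float64(247.0)) 371 397 222 271 [array([ 509.2, -295.6]), array([ 67.5, 127. ]), np.float64(88.1)]
heater 0.6 (np.float64(363.0), np.float64(252.0)) 323 406 204 297 [array([ 500.4, -248.1]), array([216. , 238.9]), np.float64(87.1)]
```

View pics/c1.png

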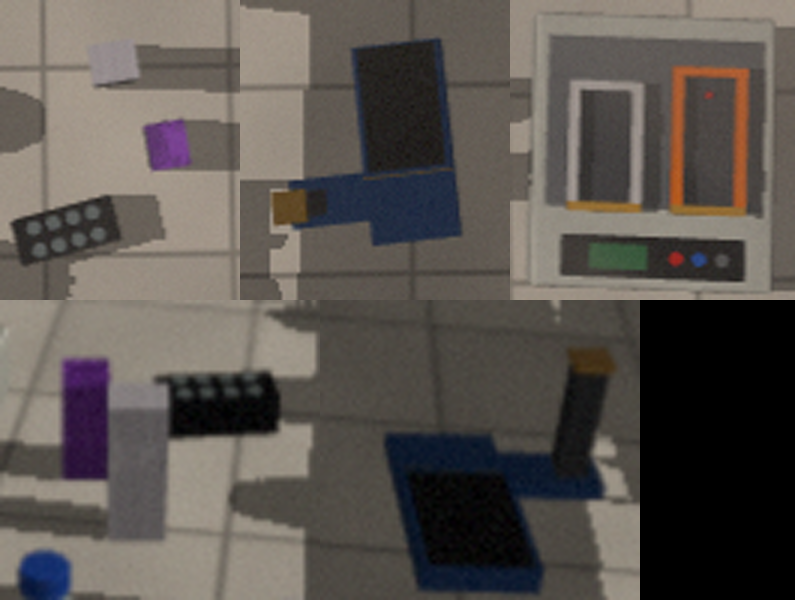

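The crops confirm it: silver is the insert, purple and black are not. The step's brass top is at top ≈(151,274). Both brass end plates are at the near end of the bays, and the red pin is in the orange bay. Next I fit the gauge and heater frames from the corner pixels.

```bash
cat > fit.py <<'E'
from h import *
from scipy.optimize import least_squares
f=env.grab_frame("top")
def px(u,v,cx,x0,y0): return ((u-cx+.5)/3-.5+x0,(v+.5)/3-.5+y0)
B=lambda u,v:px(u,v,240,135,205); C=lambda u,v:px(u,v,510,318,200)
def fit(model,obs,x0):
    obs=np.array(obs); model=np.array(model)/1000
    def res(p):
        R=Ro.from_euler('z',p[2],degrees=True).as_matrix()
        return (proj(f,model@R.T+[p[0],p[1],0])-obs).ravel()
    s=least_squares(res,x0,x_scale=[.01,.01,1],loss='soft_l1'); return s.x,s.fun.reshape(-1,2).round(1)
g,r=fit([(17,40,20),(17,-40,20),(135,40,20),(135,-40,20),(-45,40,12),(-45,-40,12),(0,88,106)],
 [B(364,176),B(452,167),B(352,48),B(441,38),B(372,244),B(461,236),B(289.5,208)],[.48,.21,5])
print('gauge',g.round(4),r.tolist())
# heater frame: bay x origin along; local origin at long-bay plate inner face, short bay at y=+90
# colour masks for bay rims
im=f['image'].astype(int); b,gg,rr=im[...,0],im[...,1],im[...,2]
hsv=cv2.cvtColor(f['image'],cv2.COLOR_BGR2HSV)
M=((hsv[...,0]<14)&(hsv[...,1]>150)&(hsv[...,2]>120)); M[:,:366]=0; M[:,402:]=0; M[:215]=0;M[276:]=0
ys,xs=np.nonzero(M); print('orange',xs.min(),xs.max(),ys.min(),ys.max(), [np.round(q,1) for q in rect(f,M,.076)])
h,r=fit([(0,23.5,76),(0,-23.5,76),(112,23.5,76),(112,-23.5,76),(0,31.5,76),(0,-31.5,76),(0,113.5,76),(0,66.5,76),(97,113.5,76),(97,66.5,76),(96,0,66)],
 [C(682,206),C(737,208),C(683,76),C(740,77),C(671,206),C(746,208),C(577,202),C(632,203),C(580,90),C(635,91),C(709,95)],[.455,-.295,-2])
print('heater',h.round(4),r.tolist())
E
python3 fit.py; python3 - <<'E'
from h import *
f=env.grab_frame("top")
for m in env.trace(f,"insert")[:2]: print(rect(f,m["mask"],.094))
for xy in((.555,-.019),(.478,.24),(.45,.30),(.51,-.205),(.51,-.295)):
    q=env.inverse_kinematics([*xy,.05],[180,0,6]); print(xy, None if q is None else np.round(q))
# crop heater big for corner check
k=7; c=cv2.resize(f['image'][218:278,328:406],None,fx=k,fy=k,interpolation=cv2.INTER_CUBIC); cv2.imwrite('pics/bay.png',c)
E
```

```text
gauge [0.4579 0.2142 5.397 ] [[0.1, 0.4], [0.2, 0.1], [0.1, -0.2], [-0.3, -0.1], [0.1, 0.5], [-0.2, -0.1], [-0.0, -0.6]]
orange 371 396 222 268 [array([ 513.7, -295.9]), array([ 65.1, 117.4]), np.float64(86.6)]
heater [ 0.4526 -0.294  -2.8426] [[-0.1, -0.2], [-0.2, -0.1], [0.5, -0.0], [-0.5, 0.3], [0.5, -0.3], [-0.1, -0.0], [0.1, -0.1], [-0.0, 0.2], [0.1, -0.2], [-0.2, 0.1], [-0.1, 0.3]]
((554.1425170898438, -18.31167221069336), (41.1815299987793, 38.603233337402344), 89.23442840576172)
((482.9719543457031, -64.15547180175781), (39.48652267456055, 33.695980072021484), 10.300860404968262)
(0.555, -0.019) [ 15.  26. -22.   0. -42.  81.]
(0.478, 0.24) [ 44.  24. -25.   0. -41.  52.]
(0.45, 0.3) [ 51.  25. -24.   0. -41.  45.]
(0.51, -0.205) [ -5.  26. -22.   0. -42. 101.]
(0.51, -0.295) [-14.  29. -17.   0. -45. 110.]
```

View pics/bay.png

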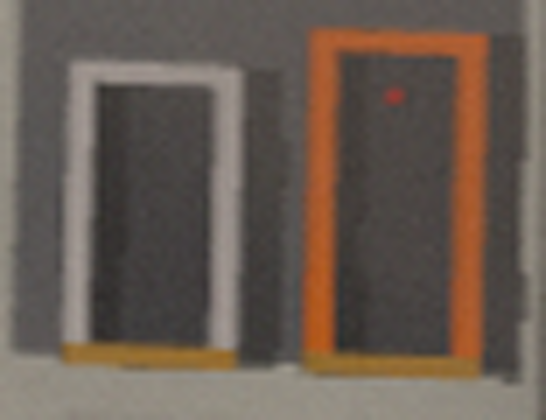

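```bash
cat >> h.py <<'E'
G=np.array([.4579,.2142]); GY=5.4
H=np.array([.4526,-.2940]); HY=-2.84
def loc(o,yaw,x,y,z):
    c,s=np.cos(np.radians(yaw)),np.sin(np.radians(yaw)); return [o[0]+c*x-s*y,o[1]+s*x+c*y,z]
gp=lambda x,y,z:loc(G,GY,x,y,z)
hp=lambda x,y,z:loc(H,HY,x,y,z)
def inv(o,yaw,p):
    c,s=np.cos(np.radians(yaw)),np.sin(np.radians(yaw)); d=np.array(p[:2])-o; return np.round([c*d[0]+s*d[1],-s*d[0]+c*d[1],p[2]],4)
def st(t=''):
    s=env.read_state(); print(t,'t',round(s['clock'],1),'gauge',inv(G,GY,s['position']),'rpy',np.round(s['tool_rot'],1),'F',np.round(s['force'],1),'op',round(s['opening']*87,1),'ff',np.round(s['finger_force'],1)); return s
E
python3 - <<'E'
from h import *
env.goto([.555,-.0185,.20],[180,0,7.3]); st('above')
env.move_straight([.555,-.0185,.05]); 
env.gripper_to(0.2,35); st('grip')
env.move_straight([.555,-.0185,.20],rate=.2); st('lift')
f=env.grab_frame("scene"); cv2.imwrite("pics/lift.png",cv2.resize(f["image"][80:280,220:470],None,fx=2,fy=2))
E
```

```text
above t 3.8 gauge [ 0.075  -0.2402  0.2   ] rpy [-180.    -0.     7.4] F [-0.2 -0.1 -0.4] op 87.1 ff 0.0
grip t 5.8 gauge [ 0.0748 -0.2408  0.05  ] rpy [-180.     0.     7.3] F [ 0.  -0.4 -1.2] op 39.9 ff 35.0
lift t 6.7 gauge [ 0.0734 -0.2407  0.1982] rpy [-180.     0.2    7.3] F [ 0.1  0.2 -3.8] op 40.0 ff 35.0
```

View pics/lift.png

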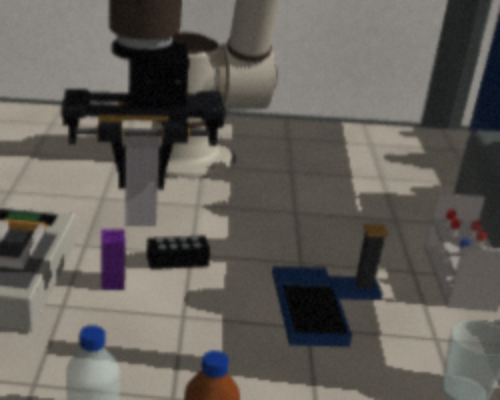

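The insert is lifted upright between the fingers at (140,180), and the bystanders haven't moved. Now I place it on the pad against the stop, then feel both tops.

```bash
python3 - <<'E'
from h import *
o=[180,0,GY]
env.goto(gp(-.007,0,.20),o)
env.move_straight(gp(-.007,0,.0655),rate=.12); st('over pad')
print(env.move_straight(gp(.008,0,.0655),rate=.02,force_limit=5)); s=st('stop')
x=inv(G,GY,s['position'])[0]-.0007
print(env.move_straight(gp(x,0,.058),rate=.02,force_limit=6)); st('down')
env.gripper_to(.9); st('open')
env.move_straight(gp(x,0,.19),rate=.25)
env.gripper_to(0.0,10)
env.move_straight(gp(0,0,.145),rate=.2)
print(env.move_straight(gp(0,0,.085),rate=.03,force_limit=3)); a=st('insert top')
env.move_straight(gp(0,0,.15),rate=.25); env.move_straight(gp(0,.088,.14),rate=.25)
print(env.move_straight(gp(0,.088,.095),rate=.03,force_limit=3)); b=st('step top')
env.move_straight(gp(0,.088,.15),rate=.25)
print('diff mm',(a['position'][2]-b['position'][2])*1000)
f=env.grab_frame("scene"); cv2.imwrite("pics/pad.png",cv2.resize(f["image"][150:270,320:480],None,fx=4,fy=4))
E
```

```text
over pad t 9.1 gauge [-0.0064  0.0003  0.0662] rpy [-1.8e+02 -1.0e-01  5.4e+00] F [-0.3  0.5 -2.9] op 40.0 ff 35.0
True
stop t 9.6 gauge [-0.0003 -0.0008  0.0645] rpy [179.9   0.3   5.3] F [-0.2  0.3 -3.1] op 39.9 ff 35.0
True
down t 9.8 gauge [-0.0008 -0.0007  0.0619] rpy [179.8   0.3   5.4] F [0.4 0.7 3.7] op 39.8 ff 35.0
open t 10.7 gauge [-0.0018 -0.0013  0.061 ] rpy [179.8   0.4   5.3] F [-0.4  1.  -0. ] op 78.3 ff 0.0
True
insert top t 14.2 gauge [0.0009 0.0002 0.1197] rpy [179.8   0.3   5.3] F [ 1.1 -1.   3.6] op 0.8 ff 1.5
True
step top t 16.0 gauge [-1.000e-04  8.790e-02  1.065e-01] rpy [179.7   0.5   5.3] F [-0.3 -0.3  4.4] op 0.2 ff 2.1
diff mm 13.24206286550246
```

View pics/pad.png

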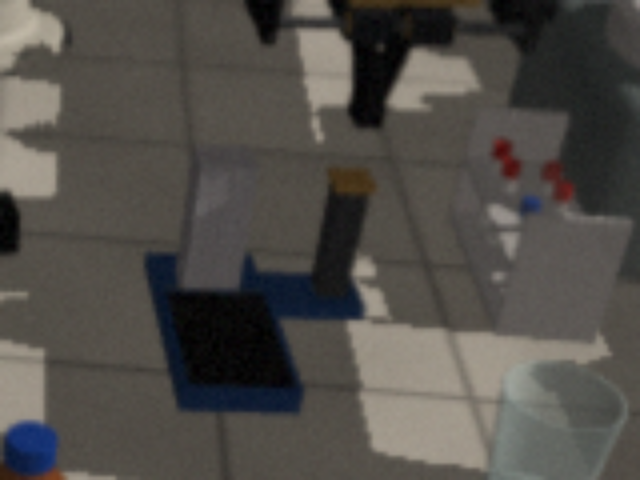

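It stands square on the pad against the stop at (215,225), and is 13.2 mm taller than the step. So L≈107 mm and it goes in the long bay. Now I tip it.

```bash
python3 - <<'E'
from h import *
env.move_straight(gp(-.055,.0,.15),rate=.25)
env.move_straight(gp(-.055,0,.105),rate=.2)
env.move_straight(gp(.018,0,.105),rate=.05); st('pushed')
env.dwell(.2)
env.move_straight(gp(-.03,0,.18),rate=.3)
env.goto(gp(-.08,-.05,.25),[180,0,GY]); env.gripper_to(1.0)
f=env.grab_frame("top"); cv2.imwrite("pics/t2.png",cv2.resize(f["image"][205:305,135:225],None,fx=6,fy=6,interpolation=cv2.INTER_CUBIC))
for m in env.trace(f,"insert")[:3]:
    r=rect(f,m["mask"],.054); print(round(m["score"],2),inv(G,GY,[*(np.array(r[0])/1000),.054]),np.round(r[1],1),round(r[2],1))
s=env.read_state(); print(s['clock'])
E
```

```text
pushed t 18.9 gauge [ 0.0178 -0.      0.105 ] rpy [179.7   0.6   5.3] F [-0.5 -0.8 -0.5] op -0.1 ff 0.0
0.92 [ 0.0516 -0.0015  0.054 ] [107.   43.7] 4.0
0.69 [-0.0019 -0.2799  0.054 ] [41.5 37.4] 8.6
21.6917
```

View pics/t2.png

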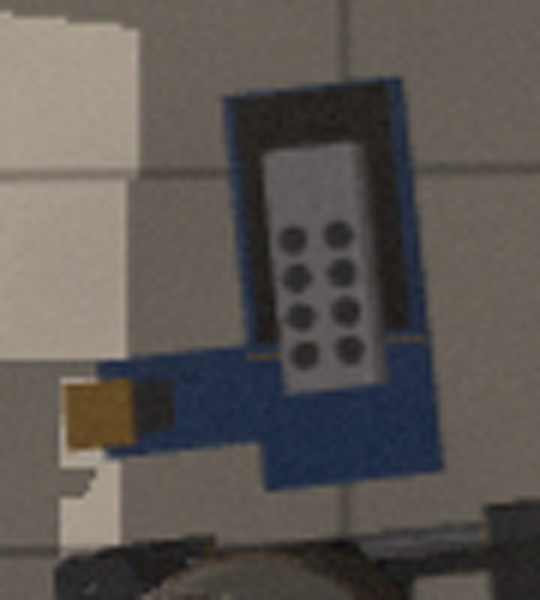

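It lies on the deck wells up, roughly from (335,388) at the foot to (312,148) at the far end, with the foot overhanging ~19 mm. Now I regrasp from above and carry it to the long bay.

```bash
python3 - <<'E'
from h import *
gx=.0556; o=[180,0,GY]
env.goto(gp(gx,0,.16),o)
print(env.move_straight(gp(gx,0,.0355),rate=.1,force_limit=8)); st('at deck')
env.gripper_to(.3,45); st('grip')
env.move_straight(gp(gx,0,.20),rate=.15); st('lift')
x=.060; oh=[180,0,HY]
env.goto(hp(x,0,.20),oh)
env.move_straight(hp(x,0,.098),rate=.12); s=st('over bay'); print(inv(H,HY,s['position']))
f=env.grab_frame("scene"); cv2.imwrite("pics/over.png",cv2.resize(f["image"][150:260,150:280],None,fx=5,fy=5,interpolation=cv2.INTER_CUBIC))
E
```

```text
False
at deck t 23.8 gauge [0.0561 0.0003 0.0362] rpy [-1.8e+02 -1.0e-01  5.4e+00] F [ 0.6 -0.4 -0. ] op 87.1 ff 0.0
grip t 24.6 gauge [ 0.0556 -0.0001  0.0355] rpy [180.    0.    5.4] F [ 0.1 -1.3  0.4] op 39.6 ff 45.0
lift t 25.9 gauge [ 0.0548 -0.0003  0.1988] rpy [1.799e+02 1.000e-01 5.400e+00] F [-0.   0.6 -4.7] op 39.7 ff 45.0
over bay t 28.8 gauge [ 0.007  -0.5143  0.0989] rpy [ 1.8e+02 -1.0e-01 -2.8e+00] F [-0.8  0.1 -3.2] op 39.9 ff 45.0
[ 0.0608 -0.0002  0.0989]
```

View pics/over.png

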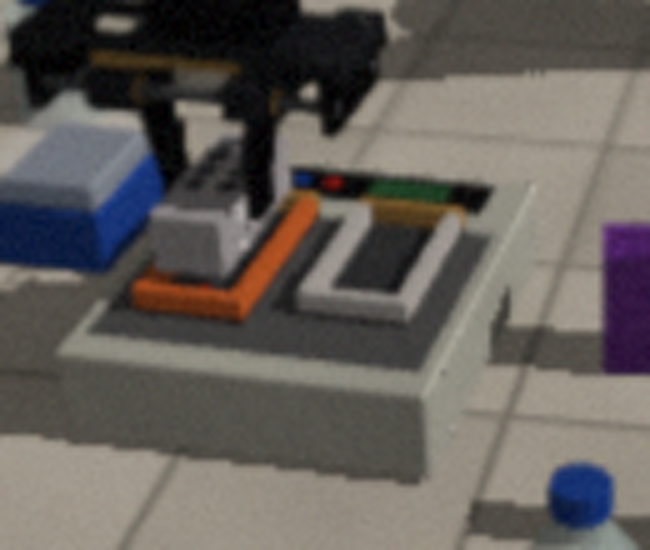

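It hangs level over the orange bay, with its far end at (200,240) just inside the far wall. Now I lower it with a force check.

```bash
python3 - <<'E'
from h import *
for dx in(0,.0015,-.0015,.003,-.003):
    x=.060+dx
    env.move_straight(hp(x,0,.096),rate=.05)
    hit=env.move_straight(hp(x,0,.0785),rate=.025,force_limit=7)
    s=st(f'dx{dx} hit{hit}'); print(inv(H,HY,s['position']))
    if s['position'][2]<.085: break
if s['position'][2]<.085:
    z=s['position'][2]
    hit=env.move_straight(hp(x-.012,0,z),rate=.02,force_limit=7)
    s=st(f'slide {hit}'); print(inv(H,HY,s['position']))
E
```

```text
dx0 hitTrue t 29.7 gauge [ 0.0062 -0.514   0.0795] rpy [-1.8e+02  1.0e-01 -2.8e+00] F [-0.6  0.   4.2] op 39.6 ff 45.0
[0.0599 0.0001 0.0795]
slide True t 30.0 gauge [ 0.0043 -0.5138  0.0796] rpy [180.   -0.2  -2.8] F [0.5 0.7 2. ] op 39.8 ff 45.0
[ 0.058  -0.0001  0.0796]
```

```bash
python3 - <<'E'
from h import *
hit=env.move_straight(hp(.048,0,.0797),rate=.015,force_limit=10)
s=st(f'slide {hit}'); print(inv(H,HY,s['position']))
p=s['position']
env.gripper_to(1.0); st('open')
env.move_straight([p[0],p[1],.22],rate=.15)
env.goto(hp(-.05,.30,.25),[180,0,HY]); env.dwell(.2)
f=env.grab_frame("top"); g=env.grab_frame("scene")
A=cv2.resize(f["image"][212:282,322:412],None,fx=4.4,fy=4.4,interpolation=cv2.INTER_CUBIC)
B=cv2.resize(g["image"][170:240,155:245],None,fx=4.4,fy=4.4,interpolation=cv2.INTER_CUBIC)
C=cv2.resize(g["image"],(396,297))
cv2.imwrite("pics/fin.png",np.vstack([np.hstack([A,B]),np.hstack([C,cv2.resize(f["image"],(396,297))])])[:600]); st()
E
```

```text
slide True t 30.5 gauge [ 0.0041 -0.5139  0.0803] rpy [179.9  -1.   -2.8] F [1.5 0.3 0.1] op 40.1 ff 45.0
[ 0.0578 -0.0001  0.0803]
open t 31.5 gauge [ 0.0045 -0.514   0.0806] rpy [179.9  -1.   -2.8] F [0.3 0.6 0.9] op 86.9 ff 0.0
 t 34.1 gauge [-0.0594 -0.2019  0.2498] rpy [180.    0.   -2.9] F [0.3 0.6 0.6] op 87.0 ff 0.0
```

View pics/fin.png

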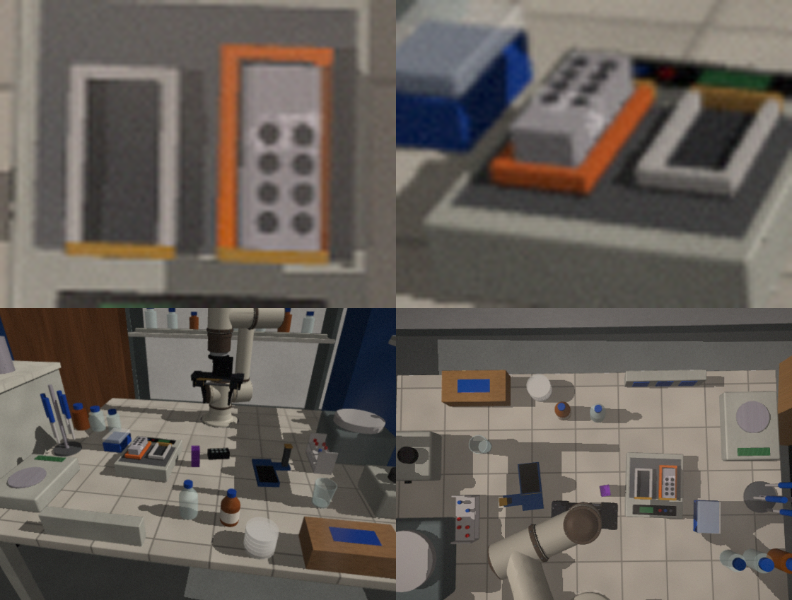

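The insert sits flat in the orange bay, wells up, with its foot on the brass plate at (280,250). The rest of the bench is undisturbed, so I hand in.

```bash
python3 -c "
from workcell import env
print(env.close_job())"
```

```text
the job is handed in; nothing more can be done
None
```

The job is handed in at about 34 s: the insert felt 13 mm taller than the step (about 107 mm long), so after tipping I lowered it into the long (orange) bay, wells up with its foot pushed against the brass plate, and nothing else on the bench was touched.

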